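# Put the matches away in the clip-top box

### The arm

A 7-joint arm with a two-finger parallel gripper is mounted at the origin on a cart in front of the work surface, level with it; the furniture and walls round the work are solid. World frame = base frame: x ahead of the robot, y to its left, z up, the work surface at z = 0. Lengths are in m, angles in rad, forces in N, time in s.
With the tool pointing down it reaches from about 0.425 to 0.925 m from the base axis. Payload 6.8 kg.
Tool frame: the origin (TCP) lies between the finger pads; the fingertips stand finger_overhang ahead of it and the grasp point (between the pads) lies 6 mm ahead of it (finger_overhang is the distance from the TCP to the fingertips, in m); z points along the fingers, y is the line along which they close (so a half turn about z gives the same grasp; the last joint's range is limited). The gripper opens to 85 mm and grips with 20 to 120 N. Pads are 22 mm wide; open, the fingers measure 114 mm over their backs; the gripper's body (76 mm by 85 mm) begins 54 mm behind the grasp point. The pads swing forward as they close: fully open they stand 13 mm farther back than shut.
Start: joints at [-1.274, 0.477, 0.022, 1.555, -0.011, 1.109, -0.083], TCP at [0.266, 0.62, 0.232] pointing down, gripper open.
Joint ranges: [-2.96, 2.96], [-0.34, 2.1], [-1.41, 1.46], [0.24, 2.44], [-1.37, 4.51], [0.17, 1.92], [-2.96, 2.96]. Speed limits (rad/s): [2.39, 2.39, 3.14, 3.14, 3.14, 3.14, 3.14].

### API

Orientations are given as a unit quaternion [w, x, y, z].
In Python, from station import * gives the robot as it stands.
- The arm moves only by the tool drive_tool, never from a script. Its argument "increments" is a list of rows, each an object of numbers: "claw": the finger opening in m, from 0 to 0.0854; "dx", "dy", "dz": the shift along the tool's x, y, z in m; "wx", "wy", "wz": the turn, a rotation vector about the tool's x, y, z in degrees. A call has 1 to 20 rows; each row shifts and turns the commanded pose from where the row before left it, along the tool's axes as they then stand; what a row does not reach is not made up. A row lasts 1/8 s, in which the tool goes at most 62.5 mm and 10.7 degrees, less where a joint would pass 70% of its speed; a pose out of reach is approached as far as the arm can. A call with a gripper value outside its range is refused whole. The fingers move at their own pace and stop on an object; "newtons" is the grip in N (left out, the last holds). Time passes only in rows, so rows that do not move let the fingers close. It gives the time, the measured TCP pose, the force, the opening and the grip force at its end, in the units of the state.
- get_obs(): the state, without advancing time (a new reading comes with each control period).
- read_camera(name): name is "scene" or "top" or "wrist"; returns (picture, depth): 384x512x3 uint8, red, green, blue; 384x512 float32, m along the optical axis (not along the pixel's ray), 0 where there is no reading.
- calibration(name): a dict with "intrinsics" (3x3 intrinsics, pixels), "R" (3x3) and "t" (3): a world point X has camera coordinates R X + t; the wrist camera has in their place "mount" (4x4, takes a point from camera to tool coordinates, whose origin is the TCP and whose axes are the flange's). Camera axes: x right, y down, z forward; pixel columns grow to the right and rows downward; lengths in m; the calibration is good to about 2 mm. A picture is of the moment at which its call begins: read the wrist's pose just before it. calibration takes no time and is no camera call.
- hand_in(): hands the job in; it is judged then, once.
The state is a dict: "t": time; "q": joint angles; "joint_vel": joint speeds; "joint_torque": joint torques, N m; "eef_pos": TCP position; "tool_rot": TCP orientation; "contact_force": force on the tool from outside, world axes, zero at the start; "torque": the same for the moment, N m; "gripper_width": opening from 0.0 (shut) to 1.0 (fully open); "grasp_force": force on a finger pad.
Only numpy, scipy, OpenCV 4.12 (cv2) and the standard library are available. Lean on these libraries where they do the work, as an engineer would, in place of code of your own. Each camera call takes 0.05 s, during which the arm holds its last target. There are 200 camera calls.

### The job

Press the thumb latch on the side of the grey clip-top box so that its sprung wooden lid pops fully open, lay the matchbox flat (same side up as it lies now) on the bottom of the box, then close the lid and press it down until the latch snaps over it and it stays shut. Work gently: press latch and lid no harder than about 15 N, slowing down and stopping as soon as the force rises, and leave the tea light, the clothes peg and the espresso cup where they are.

Things in the scene. Friction and masses are not known exactly. Their poses are not given: they have to be found in the camera images.
- clip_box: The grey open-topped box, fixed to the worktop; outer 120 (x) x 140 (y) x 52 mm high, walls and floor 4 mm, inner 112 x 132 mm, 48 mm deep. Origin: centre of its underside. Its x points from the latch side (front, -x) to the hinge side (back, +x), z up. The latch side faces roughly to the robot's left. Lid and latch sit on a steel frame clamped round its rim, at a height that varies by +-8 mm.
- box_in (a point): Centre of the box's inner floor, 4 mm above the worktop.
- lid (a joint): Hinge angle of the lid, rad: about 0 shut, grows as it opens, stop at 1.6. Axis along box y, 60 mm behind the box centre, 64 mm up (+-8 mm). Panel 144 mm wide, 8 mm thick, reaching 124 mm from the axis; outer face 5 mm off the axis. Unlatched, a spring opens it in about 1.5 s (2 to 3 N at the edge when shut, 0.5 to 1 N when open); latched it stays at 0.004 rad.
- lid_press (a point): Where to press the lid shut, marked on the box: the outer face of the shut lid, 10 mm from its front edge, nominally 69 mm up; truly up to 8 mm higher or lower: feel for it. Until 10 mm before shut the lid resists with 1 to 3 N, then a tongue on its edge rides on the latch hook, up to about 6 to 9 N, and snaps under; just past that is a stop, 5 to 13 N per mm. Stop at about 11 N.
- latch (a joint): Rocker angle of the thumb latch, rad: 0 at rest, grows as the pad is pressed, stop at 0.30; its spring returns it. The lid is freed at about 0.1 to 0.2 rad. Its upright hook, 24 mm wide, stands 7 to 18 mm in front of the box wall, nominally up to 75 mm above the worktop.
- latch_pad (a point): Centre of the top of the latch's steel thumb pad (40 x 40 mm plate, level, sticking out from the front of the box), marked on the box: 100 mm in front of its centre, nominally 49 mm up; the true height is up to 8 mm higher or lower. Press straight down: about 3 to 6 mm with 3 to 5 N frees the lid; its springy stop comes at 9 mm (press slowly until the lid jumps, stop at about 8 N).
- matchbox: Matchbox lying flat, 37 (its x) x 60 (its y) x 18 mm high, 20 to 40 g, loose. Origin: centre of its underside. Told from the others by its oblong block shape.
- tea_light: Bystander: round tea light, 38 mm across, 16 mm high, loose. Origin: centre of underside.
- peg_a: Bystander: wooden clothes peg, 15 x 72 x 12 mm, loose. Origin: centre of underside.
- espresso_cup: Bystander: espresso cup with handle, 60 x 83 x 49 mm, loose. Origin: centre of underside.
Not all that is in view belongs to the job. There is more than one size of the matchbox; the one meant has the size given above.

How it is judged:
By the outcome, as a careful person would: the job done as asked, in the order asked, and still so for the second after the job is handed in, with the robot touching nothing.
It also fails if it takes over 67 s, if anything falls off the work surface, if the arm or the gripper's body presses on something with over 40 N, if the wrist force passes 120 N, or if a joint passes its speed limit or range.

## Working session

There is one attempt and no reset: what is moved stays moved. The work goes in short steps, Python scripts to look and compute and a tool call to move; the robot and the scene stay as the last step left them, time stands still between calls to the robot, and variables do not carry over. Pictures are saved under pics/ and viewed, at most 10 in all, crops included, and the job is handed in when it is done.

Besides the shell and the picture viewer there is one more tool, called by a JSON object that holds its "name" and its "arguments". drive_tool: Moves the arm, as the interface text tells. Its arguments: {"type":"object","properties":{"increments":{"type":"array","items":{"type":"object","properties":{"claw":{"type":"number"},"dx":{"type":"number"},"dy":{"type":"number"},"dz":{"type":"number"},"wx":{"type":"number"},"wy":{"type":"number"},"wz":{"type":"number"}}}},"newtons":{"type":"number"}},"required":["increments"]}

```bash
ls; mkdir -p pics; cat > h.py <<'E'
from station import *
import numpy as np, cv2
from scipy.spatial.transform import Rotation as Ro
def cam(name):
    o=get_obs(); im,d=read_camera(name); c=calibration(name); K=np.array(c["intrinsics"])
    if name=="wrist":
        w,x,y,z=o["tool_rot"]; T=np.eye(4); T[:3,:3]=Ro.from_quat([x,y,z,w]).as_matrix(); T[:3,3]=o["eef_pos"]
        M=T@np.array(c["mount"]); R=M[:3,:3]; p=M[:3,3]
    else:
        R=np.array(c["R"]).T; p=-R@np.array(c["t"])
    return im,d,K,R,p
def pts(d,K,R,p):
    v,u=np.mgrid[:d.shape[0],:d.shape[1]]
    P=np.stack([(u-K[0,2])/K[0,0]*d,(v-K[1,2])/K[1,1]*d,d],-1)@R.T+p
    P[d<=0]=np.nan
    return P
def ray(u,v,K,R,p,z):
    r=R@np.linalg.inv(K)@np.array([u,v,1.]); return p+r*(z-p[2])/r[2]
E
python3 - <<'E'
from h import *
o=get_obs(); print({k:np.round(v,3) for k,v in o.items()})
for n in("scene","top"):
    c=cam(n); np.savez(n+".npz",*c); cv2.imwrite(f"pics/{n}1.png",c[0][:,:,::-1]); print(n,c[2],c[4])
print(calibration("wrist"))
try: print(finger_overhang)
except Exception as e: print(e)
E
```

```text
pics
{'t': np.float64(0.0), 'q': array([-1.274,  0.478,  0.022,  1.556, -0.011,  1.109, -0.083]), 'joint_vel': array([-0.   ,  0.001, -0.   , -0.002, -0.   , -0.002, -0.001]), 'joint_torque': array([-1.0000e-03, -5.9645e+01,  1.6080e+00, -2.8120e+01,  1.3000e-02,
        1.0000e-02,  0.0000e+00]), 'eef_pos': array([0.266, 0.62 , 0.231]), 'tool_rot': array([-0.   ,  0.201,  0.98 , -0.001]), 'contact_force': array([-0.563,  1.145, -0.532]), 'torque': array([-0.003,  0.02 , -0.029]), 'grasp_force': np.float64(0.0), 'gripper_width': np.float64(1.0)}
scene [[478.59303717   0.         252.24040895]
 [  0.         478.59303717 195.6319505 ]
 [  0.           0.           1.        ]] [-0.39668976  0.98031779  0.76532457]
top [[482.34935084   0.         251.11169249]
 [  0.         482.34935084 191.90085928]
 [  0.           0.           1.        ]] [0.34329189 0.03583154 1.55595337]
{'intrinsics': array([[303.93694974,   0.        , 250.6775652 ],
       [  0.        , 303.93694974, 195.37848315],
       [  0.        ,   0.        ,   1.        ]]), 'mount': array([[-1.57412139e-04, -9.50363882e-01, -3.11140591e-01,
         7.93279580e-02],
       [ 9.99999753e-01, -3.62529878e-04,  6.01410447e-04,
         5.07261892e-06],
       [-6.84356527e-04, -3.11140419e-01,  9.50363705e-01,
        -1.41789237e-01],
       [ 0.00000000e+00,  0.00000000e+00,  0.00000000e+00,
         1.00000000e+00]])}
0.025
```

View pics/scene1.png

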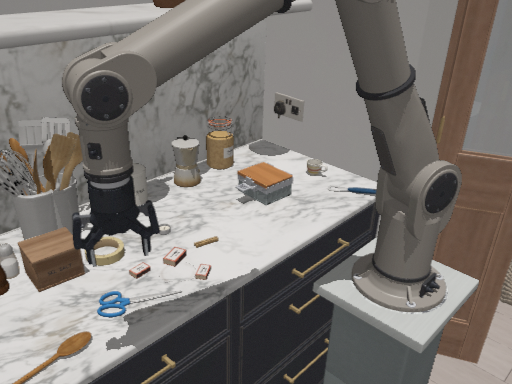

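View pics/top1.png

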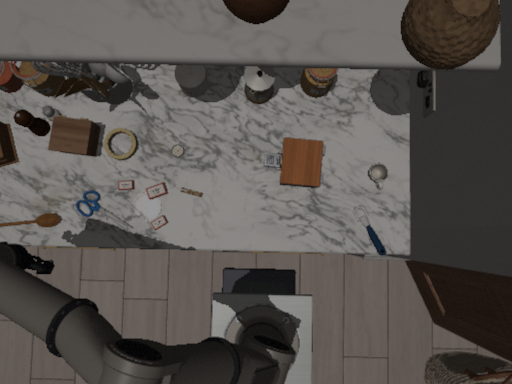

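Scene: the box with orange-brown lid is at scene (265,183) / top (302,162), latch pad at top (271,160). Candidates for the matchbox in the top view are (126,185), (156,190) and (160,223). The peg is at (191,191), the tea light at (178,151) and the cup at (377,173). I'll measure the sizes next.

```bash
python3 - <<'E'
from h import *
z=np.load("top.npz"); im,d,K,R,p=[z[f"arr_{i}"] for i in range(5)]
P=pts(d,K,R,p)
print("table z",np.nanmedian(P[195:215,220:260,2]))
H=P[...,2]
def rect(m,name):
    m=m.astype(np.uint8); n,l,s,c=cv2.connectedComponentsWithStats(m)
    for i in range(1,n):
        if s[i,4]<25: continue
        q=P[l==i]; r=cv2.minAreaRect(q[:,:2].astype(np.float32)*1000)
        print(name,np.round(c[i]),s[i,4],"xy",np.round(r[0]),"size",np.round(r[1]),"ang",round(r[2],1),"z",np.round(np.nanpercentile(q[:,2],[10,50,90])*1000))
reg=np.zeros(H.shape,bool); reg[130:235,90:400]=1
rect(reg&(H>.008)&(H<.03),"low"); rect(reg&(H>.03)&(H<.062),"mid"); rect(reg&(H>.062)&(H<.1),"lid")
cv2.imwrite("pics/crop.png",cv2.resize(im[140:235,100:340,::-1],None,fx=3.3,fy=3.3,interpolation=cv2.INTER_CUBIC))
E
```

```text
table z 8.184660375931685e-05
low [ 96. 143.] 65 xy [620. 547.] size [14. 87.] ang 76.0 z [11. 18. 28.]
low [120. 144.] 394 xy [617. 469.] size [ 94. 103.] ang 1.9 z [15. 24. 28.]
low [177. 150.] 61 xy [605. 285.] size [38. 36.] ang 40.2 z [ 9. 12. 17.]
low [378. 172.] 147 xy [ 546. -361.] size [45. 42.] ang 7.2 z [ 9. 15. 25.]
low [125. 184.] 133 xy [489. 451.] size [30. 51.] ang 6.9 z [ 9. 14. 18.]
low [156. 190.] 228 xy [473. 348.] size [39. 60.] ang 20.8 z [13. 18. 23.]
low [193. 192.] 52 xy [470. 237.] size [70. 14.] ang 77.6 z [ 8. 12. 15.]
low [ 94. 208.] 39 xy [410. 545.] size [27. 35.] ang 19.9 z [ 9. 11. 13.]
low [159. 222.] 130 xy [371. 335.] size [29. 48.] ang 31.7 z [11. 14. 19.]
low [370. 229.] 69 xy [ 363. -338.] size [45. 19.] ang 34.1 z [10. 13. 19.]
mid [ 93. 142.] 91 xy [619. 547.] size [12. 80.] ang 80.1 z [33. 46. 58.]
mid [272. 159.] 194 xy [575. -22.] size [53. 57.] ang 84.1 z [49. 55. 59.]
mid [380. 175.] 152 xy [ 537. -355.] size [58. 74.] ang 67.7 z [35. 44. 51.]
lid [ 91. 137.] 46 xy [622. 547.] size [ 7. 61.] ang 79.2 z [63. 73. 87.]
lid [302. 161.] 1941 xy [ 569. -108.] size [146. 145.] ang 85.7 z [70. 75. 79.]
```

View pics/crop.png

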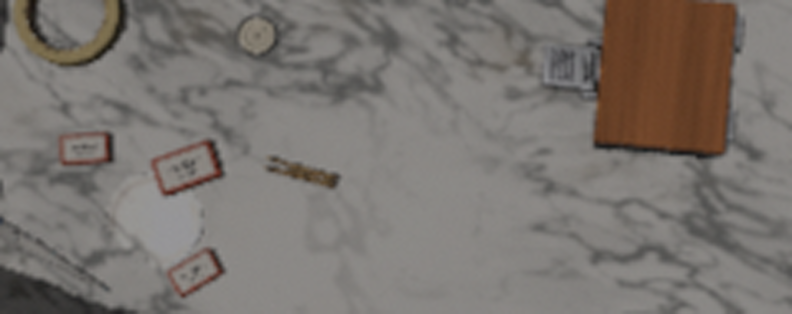

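The matchbox meant is the one at top (156,190). It measures 39×60×18 mm at xy (0.473, 0.348), while the other two are about 30×50×14. Next is the exact box pose from the lid colour.

```bash
python3 - <<'E'
from h import *
z=np.load("top.npz"); im,d,K,R,p=[z[f"arr_{i}"] for i in range(5)]
P=pts(d,K,R,p)
h=cv2.cvtColor(im,cv2.COLOR_RGB2HSV); m=(h[...,0]<18)&(h[...,1]>110)&(h[...,2]>60); m[:,:265]=0;m[:,340:]=0;m[:130]=0;m[195:]=0
c=max(cv2.findContours(m.astype(np.uint8),0,1)[0],key=cv2.contourArea)
zl=np.nanmedian(P[...,2][m]); print("lid z",zl, np.nanstd(P[...,2][m]))
q=np.array([ray(u,v,K,R,p,zl)[:2] for u,v in c[:,0]]).astype(np.float32)*1000
r=cv2.minAreaRect(q); print(r, np.round(cv2.boxPoints(r)))
# line fits of the sides
B=cv2.boxPoints(r)
# pad
H=P[...,2]; mm=(H>.045)&(H<.066); mm[:,:255]=0; mm[:,285:]=0; mm[:140]=0;mm[180:]=0
Q=P[mm]*1000; rr=cv2.minAreaRect(Q[:,:2].astype(np.float32)); print("pad",rr,np.round(cv2.boxPoints(rr)))
for v in range(150,172,3): print(v,[(u,int(P[v,u,1]*1000),int(H[v,u]*1000)) for u in range(258,288,2)])
E
```

```text
lid z 0.0748562986935355 0.004496973729203387
((565.4237670898438, -109.41075134277344), (121.94197845458984, 142.61524963378906), 85.94683837890625) [[ 490. -165.]
 [ 632. -175.]
 [ 641.  -54.]
 [ 499.  -44.]]
pad ((574.796142578125, -22.454755783081055), (53.301204681396484, 56.65968704223633), 84.06848907470703) [[544. -46.]
 [600. -52.]
 [606.   1.]
 [549.   7.]]
150 [(258, 24, -2), (260, 17, 5), (262, 11, 4), (264, 4, -2), (266, -2, -5), (268, -8, -3), (270, -15, -6), (272, -21, -7), (274, -28, -2), (276, -34, -1), (278, -41, 0), (280, -47, 7), (282, -53, 2), (284, -56, 72), (286, -62, 70)]
153 [(258, 23, -1), (260, 17, -2), (262, 10, 3), (264, 4, 2), (266, 0, 55), (268, -7, 51), (270, -13, 53), (272, -19, 56), (274, -28, 2), (276, -34, 0), (278, -41, 0), (280, -45, 50), (282, -51, 47), (284, -55, 77), (286, -62, 72)]
156 [(258, 23, -4), (260, 17, -4), (262, 10, 0), (264, 4, 2), (266, -1, 49), (268, -7, 52), (270, -13, 56), (272, -19, 53), (274, -25, 58), (276, -32, 52), (278, -37, 77), (280, -43, 76), (282, -50, 68), (284, -56, 71), (286, -62, 72)]
159 [(258, 23, 0), (260, 17, 0), (262, 10, 2), (264, 4, 0), (266, -1, 57), (268, -7, 51), (270, -13, 52), (272, -19, 58), (274, -26, 55), (276, -32, 58), (278, -37, 81), (280, -44, 73), (282, -50, 73), (284, -56, 67), (286, -62, 77)]Traceback (most recent call last):
  File "<stdin>", line 14, in <module>
ValueError: cannot convert float NaN to integer
```

{"name": "drive_tool", "arguments": {"increments": [{"dx": -0.038, "dy": -0.033, "claw": 0.0}, {"dx": -0.038, "dy": -0.033}, {"dx": -0.038, "dy": -0.033}, {"dx": -0.038, "dy": -0.033}, {"dx": -0.038, "dy": -0.033}, {"dx": -0.038, "dy": -0.033}, {"dx": -0.038, "dy": -0.033}, {"dx": -0.038, "dy": -0.033}, {"dx": -0.038, "dy": -0.033}, {"dx": -0.038, "dy": -0.033}, {"dx": -0.038, "dy": -0.033}, {"dx": -0.038, "dy": -0.033}, {"dx": -0.038, "dy": -0.033}, {"dx": -0.038, "dy": -0.033}, {"wz": 10}, {"wz": 10}, {"wz": 10}, {"wz": 10}, {"wz": 10}, {"wz": 10}], "newtons": 25}}

```text
schema error: expected keys claw, dx, dy, dz, wx, wy, wz
```

{"name": "drive_tool", "arguments": {"increments": [{"wz": 10}, {}]}}

```text
schema error: expected keys claw, dx, dy, dz, wx, wy, wz
```

```bash
cat >> h.py <<'E'
def tool(tx=None):
    "pose, tool-x angle; if tx=(x,y,z) mm target, print the tool-frame shift"
    o=get_obs(); w,x,y,z=o["tool_rot"]; R=Ro.from_quat([x,y,z,w]).as_matrix()
    print("t",round(o["t"],2),"pos",np.round(np.array(o["eef_pos"])*1000,1),"xang",round(np.degrees(np.arctan2(R[1,0],R[0,0])),2),"zax",np.round(R[:,2],3),"F",np.round(o["contact_force"],2),"grip",round(float(o["gripper_width"]),3),round(float(o["grasp_force"]),1))
    if tx is not None: print("shift mm",np.round(R.T@(np.array(tx)-np.array(o["eef_pos"])*1000),1))
E
python3 - <<'E'
from h import *
tool((572,-12,120))
im,d,K,R,p=cam("wrist"); P=pts(d,K,R,p); np.savez("w1.npz",im,d,K,R,p)
cv2.imwrite("pics/w1.png",im[:,:,::-1])
E
```

```text
t 0.1 pos [265.6 620.  231.4] xang 156.81 zax [-0.001 -0.002 -1.   ] F [ 0.22  0.68 -0.18] grip 1.0 0.0
shift mm [-530.5 -460.1  112.3]
```

View pics/w1.png

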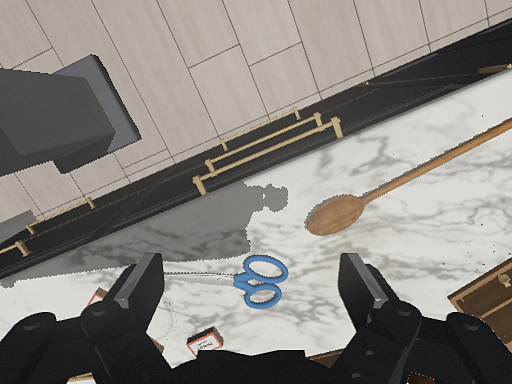

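The call was refused, so the arm is still at the start. The wrist view shows the open fingers, the scissors at (262,280) and a small matchbox at (205,340). Every row needs all the keys.

{"name": "drive_tool", "arguments": {"increments": [{"claw": 0, "dx": -0.038, "dy": -0.033, "dz": 0, "wx": 0, "wy": 0, "wz": 0}, {"claw": 0, "dx": -0.038, "dy": -0.033, "dz": 0, "wx": 0, "wy": 0, "wz": 0}, {"claw": 0, "dx": -0.038, "dy": -0.033, "dz": 0, "wx": 0, "wy": 0, "wz": 0}, {"claw": 0, "dx": -0.038, "dy": -0.033, "dz": 0, "wx": 0, "wy": 0, "wz": 0}, {"claw": 0, "dx": -0.038, "dy": -0.033, "dz": 0, "wx": 0, "wy": 0, "wz": 0}, {"claw": 0, "dx": -0.038, "dy": -0.033, "dz": 0, "wx": 0, "wy": 0, "wz": 0}, {"claw": 0, "dx": -0.038, "dy": -0.033, "dz": 0, "wx": 0, "wy": 0, "wz": 0}, {"claw": 0, "dx": -0.038, "dy": -0.033, "dz": 0, "wx": 0, "wy": 0, "wz": 0}, {"claw": 0, "dx": -0.038, "dy": -0.033, "dz": 0, "wx": 0, "wy": 0, "wz": 0}, {"claw": 0, "dx": -0.038, "dy": -0.033, "dz": 0, "wx": 0, "wy": 0, "wz": 0}, {"claw": 0, "dx": -0.038, "dy": -0.033, "dz": 0, "wx": 0, "wy": 0, "wz": 0}, {"claw": 0, "dx": -0.038, "dy": -0.033, "dz": 0, "wx": 0, "wy": 0, "wz": 0}, {"claw": 0, "dx": -0.038, "dy": -0.033, "dz": 0, "wx": 0, "wy": 0, "wz": 0}, {"claw": 0, "dx": -0.038, "dy": -0.033, "dz": 0, "wx": 0, "wy": 0, "wz": 0}, {"claw": 0, "dx": 0, "dy": 0, "dz": 0, "wx": 0, "wy": 0, "wz": 10}, {"claw": 0, "dx": 0, "dy": 0, "dz": 0, "wx": 0, "wy": 0, "wz": 10}, {"claw": 0, "dx": 0, "dy": 0, "dz": 0, "wx": 0, "wy": 0, "wz": 10}, {"claw": 0, "dx": 0, "dy": 0, "dz": 0, "wx": 0, "wy": 0, "wz": 10}, {"claw": 0, "dx": 0, "dy": 0, "dz": 0, "wx": 0, "wy": 0, "wz": 10}, {"claw": 0, "dx": 0, "dy": 0, "dz": 0, "wx": 0, "wy": 0, "wz": 10}], "newtons": 25}}

```text
t: 2.65
eef_pos: [0.5727, -0.0136, 0.2321]
tool_rot: [-0.0, 0.666, 0.746, -0.0]
contact_force: [-0.5, -0.6, 0.3]
gripper_width: 0.003
grasp_force: 0.0
```

{"name": "drive_tool", "arguments": {"increments": [{"claw": 0, "dx": 0, "dy": 0, "dz": 0, "wx": 0, "wy": 0, "wz": 10}, {"claw": 0, "dx": 0, "dy": 0, "dz": 0, "wx": 0, "wy": 0, "wz": 0.8}, {"claw": 0, "dx": 0, "dy": 0, "dz": 0, "wx": 0, "wy": 0, "wz": 0}]}}

```text
t: 3.02
eef_pos: [0.5728, -0.0136, 0.2322]
tool_rot: [-0.0, 0.73, 0.683, -0.0]
contact_force: [-0.7, 0.7, -0.7]
gripper_width: 0.0
grasp_force: 0.0
```

```bash
python3 - <<'E'
from h import *
tool((572,-12,120))
im,d,K,R,p=cam("wrist"); P=pts(d,K,R,p); np.savez("w1.npz",im,d,K,R,p)
cv2.imwrite("pics/w2.png",im[:,:,::-1])
E
```

```text
t 3.02 pos [572.8 -13.6 232.2] xang 86.19 zax [-0. -0. -1.] F [-0.67  0.74 -0.66] grip 0.0 0.0
shift mm [  1.6  -0.9 112.2]
```

View pics/w2.png

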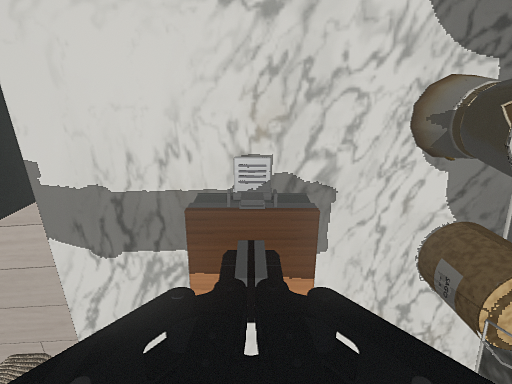

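The wrist view shows the pad at (253,174), the hook at (251,200), the lid below it and the closed fingertips at (256,242).

```bash
python3 - <<'E'
from h import *
z=np.load("w1.npz"); im,d,K,R,p=[z[f"arr_{i}"] for i in range(5)]
P=pts(d,K,R,p)*1000
for v in range(150,262,5): print(v,[tuple(np.round(P[v,u])) for u in (238,253,268)], "")
for v in (162,170,185): print([ (u,round(P[v,u,0]),round(P[v,u,2])) for u in range(228,282,4)])
m=P[160:188,238:268]; print("pad med z",np.nanmedian(m[...,2]))
h=cv2.cvtColor(im,cv2.COLOR_RGB2HSV); q=(h[...,0]<18)&(h[...,1]>100)&(P[...,2]>60)&(P[...,2]<95); print("lid z",np.nanmedian(P[...,2][q]))
E
```

```text
150 [(np.float64(559.0), np.float64(4.0), np.float64(0.0)), (np.float64(577.0), np.float64(2.0), np.float64(-2.0)), (np.float64(596.0), np.float64(1.0), np.float64(-0.0))] 
155 [(np.float64(558.0), np.float64(-3.0), np.float64(-1.0)), (np.float64(577.0), np.float64(-4.0), np.float64(0.0)), (np.float64(595.0), np.float64(-5.0), np.float64(1.0))] 
160 [(np.float64(561.0), np.float64(2.0), np.float64(54.0)), (np.float64(577.0), np.float64(1.0), np.float64(55.0)), (np.float64(593.0), np.float64(0.0), np.float64(55.0))] 
165 [(np.float64(560.0), np.float64(-3.0), np.float64(56.0)), (np.float64(576.0), np.float64(-4.0), np.float64(55.0)), (np.float64(592.0), np.float64(-6.0), np.float64(54.0))] 
170 [(np.float64(560.0), np.float64(-8.0), np.float64(56.0)), (np.float64(576.0), np.float64(-9.0), np.float64(57.0)), (np.float64(592.0), np.float64(-11.0), np.float64(54.0))] 
175 [(np.float64(559.0), np.float64(-14.0), np.float64(55.0)), (np.float64(576.0), np.float64(-15.0), np.float64(55.0)), (np.float64(592.0), np.float64(-16.0), np.float64(55.0))] 
180 [(np.float64(559.0), np.float64(-20.0),
[... 2879 characters left out ...]
 np.float64(256.0)), (np.float64(575.0), np.float64(-3.0), np.float64(255.0)), (np.float64(582.0), np.float64(-8.0), np.float64(248.0))] 
[(228, 545, -2), (232, 550, 0), (236, 558, 54), (240, 563, 55), (244, 567, 55), (248, 571, 55), (252, 575, 53), (256, 580, 55), (260, 584, 55), (264, 588, 55), (268, 593, 54), (272, 600, 0), (276, 605, 2), (280, 610, 0)]
[(228, 544, 0), (232, 549, 0), (236, 558, 55), (240, 562, 55), (244, 566, 57), (248, 571, 55), (252, 575, 56), (256, 579, 54), (260, 584, 55), (264, 588, 54), (268, 592, 54), (272, 599, -1), (276, 605, -2), (280, 609, 0)]Traceback (most recent call last):
  File "<stdin>", line 5, in <module>
ValueError: cannot convert float NaN to integer
```

{"name": "drive_tool", "arguments": {"increments": [{"claw": 0, "dx": 0.002, "dy": 0.002, "dz": 0.045, "wx": 0, "wy": 0, "wz": 0}, {"claw": 0, "dx": 0, "dy": 0, "dz": 0.045, "wx": 0, "wy": 0, "wz": 0}, {"claw": 0, "dx": 0, "dy": 0, "dz": 0.037, "wx": 0, "wy": 0, "wz": 0}, {"claw": 0, "dx": 0, "dy": 0, "dz": 0.01, "wx": 0, "wy": 0, "wz": 0}, {"claw": 0, "dx": 0, "dy": 0, "dz": 0.0, "wx": 0, "wy": 0, "wz": 0}]}}

```text
t: 3.7
eef_pos: [0.5752, -0.0121, 0.0956]
tool_rot: [-0.0, 0.731, 0.682, -0.0]
contact_force: [-0.7, -1.1, 0.4]
gripper_width: -0.001
grasp_force: 0.0
```

{"name": "drive_tool", "arguments": {"increments": [{"claw": 0, "dx": 0, "dy": 0, "dz": 0.003, "wx": 0, "wy": 0, "wz": 0}, {"claw": 0, "dx": 0, "dy": 0, "dz": 0.003, "wx": 0, "wy": 0, "wz": 0}, {"claw": 0, "dx": 0, "dy": 0, "dz": 0.0, "wx": 0, "wy": 0, "wz": 0}]}}

```text
t: 4.08
eef_pos: [0.5752, -0.0117, 0.0897]
tool_rot: [0.0, 0.731, 0.682, 0.0]
contact_force: [-0.8, 0.3, 0.4]
gripper_width: -0.003
grasp_force: 0.0
```

{"name": "drive_tool", "arguments": {"increments": [{"claw": 0, "dx": 0, "dy": 0, "dz": 0.003, "wx": 0, "wy": 0, "wz": 0}, {"claw": 0, "dx": 0, "dy": 0, "dz": 0.0, "wx": 0, "wy": 0, "wz": 0}]}}

```text
t: 4.32
eef_pos: [0.5749, -0.0118, 0.0861]
tool_rot: [-0.0, 0.731, 0.682, -0.0]
contact_force: [-0.7, -0.2, 0.8]
gripper_width: -0.001
grasp_force: 0.0
```

{"name": "drive_tool", "arguments": {"increments": [{"claw": 0, "dx": 0, "dy": 0, "dz": 0.003, "wx": 0, "wy": 0, "wz": 0}, {"claw": 0, "dx": 0, "dy": 0, "dz": 0.003, "wx": 0, "wy": 0, "wz": 0}, {"claw": 0, "dx": 0, "dy": 0, "dz": 0.0, "wx": 0, "wy": 0, "wz": 0}]}}

```text
t: 4.7
eef_pos: [0.5748, -0.0119, 0.0799]
tool_rot: [-0.0, 0.731, 0.682, -0.0]
contact_force: [-0.2, -0.3, 0.3]
gripper_width: 0.002
grasp_force: 0.0
```

{"name": "drive_tool", "arguments": {"increments": [{"claw": 0, "dx": 0, "dy": 0, "dz": 0.002, "wx": 0, "wy": 0, "wz": 0}, {"claw": 0, "dx": 0, "dy": 0, "dz": 0.0, "wx": 0, "wy": 0, "wz": 0}]}}

```text
t: 4.95
eef_pos: [0.5749, -0.0119, 0.0782]
tool_rot: [-0.0, 0.731, 0.682, -0.0]
contact_force: [0.0, 0.4, -0.3]
gripper_width: 0.003
grasp_force: 0.0
```

```bash
python3 - <<'E'
from h import *
tool()
im,d,K,R,p=cam("wrist"); P=pts(d,K,R,p)*1000; np.savez("w1.npz",im,d,K,R,p)
cv2.imwrite("pics/w3.png",im[:,:,::-1])
for v in range(180,262,6): print(v,np.round(P[v,250]))
E
```

```text
t 4.95 pos [574.9 -11.9  78.2] xang 86.01 zax [-0.  0. -1.] F [ 0.01  0.42 -0.25] grip 0.003 0.0
180 [576.   8.   0.]
186 [576.   3.  -2.]
192 [576.  -1.   0.]
198 [575.  -6.  -0.]
204 [575. -11.   0.]
210 [576.   4.  51.]
216 [576.   1.  55.]
222 [576.  -3.  54.]
228 [576.  -6.  55.]
234 [575. -11.  54.]
240 [576.  -1.  81.]
246 [576.  -1.  89.]
252 [576.  -0.  95.]
258 [576.  -1. 100.]
```

View pics/w3.png

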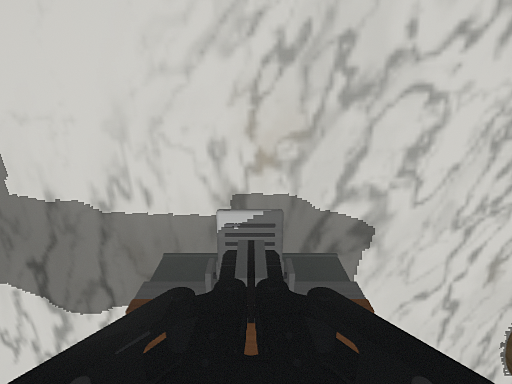

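The tips are still about 25 mm above the pad at (250,225), seen at (250,240), so they reach only about to the TCP height. I'll keep feeling downward.

{"name": "drive_tool", "arguments": {"increments": [{"claw": 0, "dx": 0, "dy": 0, "dz": 0.003, "wx": 0, "wy": 0, "wz": 0}, {"claw": 0, "dx": 0, "dy": 0, "dz": 0.003, "wx": 0, "wy": 0, "wz": 0}, {"claw": 0, "dx": 0, "dy": 0, "dz": 0.0, "wx": 0, "wy": 0, "wz": 0}]}}

```text
t: 5.38
eef_pos: [0.5748, -0.0119, 0.072]
tool_rot: [-0.0, 0.731, 0.682, -0.0]
contact_force: [-0.0, -0.4, -0.2]
gripper_width: -0.003
grasp_force: 0.0
```

{"name": "drive_tool", "arguments": {"increments": [{"claw": 0, "dx": 0, "dy": 0, "dz": 0.003, "wx": 0, "wy": 0, "wz": 0}, {"claw": 0, "dx": 0, "dy": 0, "dz": 0.003, "wx": 0, "wy": 0, "wz": 0}, {"claw": 0, "dx": 0, "dy": 0, "dz": 0.0, "wx": 0, "wy": 0, "wz": 0}]}}

```text
t: 5.75
eef_pos: [0.5748, -0.0119, 0.066]
tool_rot: [-0.0, 0.731, 0.682, -0.0]
contact_force: [0.2, -0.3, 0.1]
gripper_width: 0.005
grasp_force: 0.0
```

{"name": "drive_tool", "arguments": {"increments": [{"claw": 0, "dx": 0, "dy": 0, "dz": 0.003, "wx": 0, "wy": 0, "wz": 0}, {"claw": 0, "dx": 0, "dy": 0, "dz": 0.0, "wx": 0, "wy": 0, "wz": 0}]}}

```text
t: 6.0
eef_pos: [0.5748, -0.0118, 0.0631]
tool_rot: [-0.0, 0.731, 0.682, -0.0]
contact_force: [-1.6, -0.1, -0.1]
gripper_width: 0.002
grasp_force: 0.0
```

{"name": "drive_tool", "arguments": {"increments": [{"claw": 0, "dx": 0, "dy": 0, "dz": 0.003, "wx": 0, "wy": 0, "wz": 0}, {"claw": 0, "dx": 0, "dy": 0, "dz": 0.0, "wx": 0, "wy": 0, "wz": 0}]}}

```text
t: 6.25
eef_pos: [0.5748, -0.0118, 0.0601]
tool_rot: [-0.0, 0.731, 0.682, -0.0]
contact_force: [0.3, -0.3, 0.1]
gripper_width: -0.002
grasp_force: 0.0
```

{"name": "drive_tool", "arguments": {"increments": [{"claw": 0, "dx": 0, "dy": 0, "dz": 0.002, "wx": 0, "wy": 0, "wz": 0}, {"claw": 0, "dx": 0, "dy": 0, "dz": 0.0, "wx": 0, "wy": 0, "wz": 0}]}}

```text
t: 6.5
eef_pos: [0.5749, -0.0119, 0.0581]
tool_rot: [-0.0, 0.731, 0.682, -0.0]
contact_force: [-0.3, -0.3, 0.7]
gripper_width: -0.005
grasp_force: 0.0
```

{"name": "drive_tool", "arguments": {"increments": [{"claw": 0, "dx": 0, "dy": 0, "dz": 0.002, "wx": 0, "wy": 0, "wz": 0}, {"claw": 0, "dx": 0, "dy": 0, "dz": 0.0, "wx": 0, "wy": 0, "wz": 0}]}}

```text
t: 6.75
eef_pos: [0.5749, -0.0118, 0.0561]
tool_rot: [-0.0, 0.731, 0.682, -0.0]
contact_force: [0.3, 0.5, 0.7]
gripper_width: -0.0
grasp_force: 0.0
```

{"name": "drive_tool", "arguments": {"increments": [{"claw": 0, "dx": 0, "dy": 0, "dz": 0.002, "wx": 0, "wy": 0, "wz": 0}, {"claw": 0, "dx": 0, "dy": 0, "dz": 0.0, "wx": 0, "wy": 0, "wz": 0}]}}

```text
t: 7.0
eef_pos: [0.5752, -0.0116, 0.0544]
tool_rot: [-0.0, 0.731, 0.682, 0.0]
contact_force: [-0.7, 0.8, 3.4]
gripper_width: -0.001
grasp_force: 1.6
```

{"name": "drive_tool", "arguments": {"increments": [{"claw": 0, "dx": 0, "dy": 0, "dz": 0.0015, "wx": 0, "wy": 0, "wz": 0}, {"claw": 0, "dx": 0, "dy": 0, "dz": 0.0, "wx": 0, "wy": 0, "wz": 0}]}}

```text
t: 7.25
eef_pos: [0.5752, -0.0114, 0.0529]
tool_rot: [-0.0, 0.731, 0.682, 0.0]
contact_force: [0.3, 2.0, 3.9]
gripper_width: 0.003
grasp_force: 2.1
```

{"name": "drive_tool", "arguments": {"increments": [{"claw": 0, "dx": 0, "dy": 0, "dz": 0.0015, "wx": 0, "wy": 0, "wz": 0}, {"claw": 0, "dx": 0, "dy": 0, "dz": 0.0, "wx": 0, "wy": 0, "wz": 0}]}}

```text
t: 7.5
eef_pos: [0.5752, -0.0112, 0.0512]
tool_rot: [-0.0, 0.731, 0.682, 0.0]
contact_force: [0.0, 3.9, 3.2]
gripper_width: 0.0
grasp_force: 2.3
```

```bash
python3 - <<'E'
from h import *
tool()
im,d,K,R,p=cam("top"); P=pts(d,K,R,p)*1000
print(np.nanmedian(P[145:185,290:315,2]), np.nanmax(P[145:185,285:330,2]))
E
```

```text
t 7.5 pos [575.2 -11.2  51.2] xang 86.04 zax [ 0.     0.001 -1.   ] F [0.03 3.94 3.17] grip 0.0 2.3
75.52582393899709 479.82780038640385
```

{"name": "drive_tool", "arguments": {"increments": [{"claw": 0, "dx": 0.003, "dy": 0, "dz": 0, "wx": 0, "wy": 0, "wz": 0}, {"claw": 0, "dx": 0.003, "dy": 0, "dz": 0.0, "wx": 0, "wy": 0, "wz": 0}, {"claw": 0, "dx": 0, "dy": 0, "dz": 0.0, "wx": 0, "wy": 0, "wz": 0}]}}

```text
t: 7.92
eef_pos: [0.5754, -0.0064, 0.0512]
tool_rot: [0.0, 0.731, 0.682, -0.0]
contact_force: [0.4, -1.6, 1.8]
gripper_width: 0.003
grasp_force: 1.4
```

{"name": "drive_tool", "arguments": {"increments": [{"claw": 0, "dx": 0, "dy": 0, "dz": 0.001, "wx": 0, "wy": 0, "wz": 0}, {"claw": 0, "dx": 0, "dy": 0, "dz": 0.0, "wx": 0, "wy": 0, "wz": 0}]}}

```text
t: 8.18
eef_pos: [0.5754, -0.0061, 0.0502]
tool_rot: [0.0, 0.731, 0.682, -0.0]
contact_force: [-0.1, -1.5, 2.5]
gripper_width: 0.002
grasp_force: 1.2
```

```bash
python3 - <<'E'
from h import *
tool()
im,d,K,R,p=cam("top"); P=pts(d,K,R,p)*1000
cv2.imwrite("pics/t2.png",cv2.resize(im[110:210,220:350,::-1],None,fx=4,fy=4))
print(np.nanmedian(P[145:185,290:315,2]))
E
```

```text
t 8.18 pos [575.4  -6.1  50.2] xang 85.99 zax [ 0. -0. -1.] F [-0.11 -1.45  2.53] grip 0.002 1.2
75.42347276091132
```

{"name": "drive_tool", "arguments": {"increments": [{"claw": 0, "dx": 0, "dy": 0, "dz": 0.001, "wx": 0, "wy": 0, "wz": 0}, {"claw": 0, "dx": 0, "dy": 0, "dz": 0.001, "wx": 0, "wy": 0, "wz": 0}, {"claw": 0, "dx": 0, "dy": 0, "dz": 0.0, "wx": 0, "wy": 0, "wz": 0}]}}

```text
t: 8.6
eef_pos: [0.5755, -0.0058, 0.0483]
tool_rot: [-0.0, 0.731, 0.682, 0.0]
contact_force: [-0.5, -2.3, 6.0]
gripper_width: -0.001
grasp_force: 2.2
```

```bash
python3 - <<'E'
from h import *
tool()
im,d,K,R,p=cam("top"); P=pts(d,K,R,p)*1000
print([int(np.nan_to_num(P[165,u,2])) for u in range(280,330,4)])
E
```

```text
t 8.6 pos [575.5  -5.8  48.3] xang 86.01 zax [ 0.  0. -1.] F [-0.5  -2.33  5.97] grip -0.001 2.2
[509, 8, 122, 112, 106, 107, 95, 97, 87, 81, 80, -1, -1]
```

The lid is popping up, with lid heights now 80 to 122 mm. I'll lift off and go above the matchbox.

{"name": "drive_tool", "arguments": {"increments": [{"claw": 0, "dx": 0, "dy": 0, "dz": -0.04, "wx": 0, "wy": 0, "wz": 0}, {"claw": 0, "dx": 0, "dy": 0, "dz": -0.04, "wx": 0, "wy": 0, "wz": 0}, {"claw": 0.0854, "dx": 0.05, "dy": -0.018, "dz": -0.02, "wx": 0, "wy": 0, "wz": 0}, {"claw": 0.0854, "dx": 0.05, "dy": -0.018, "dz": 0, "wx": 0, "wy": 0, "wz": 0}, {"claw": 0.0854, "dx": 0.05, "dy": -0.018, "dz": 0, "wx": 0, "wy": 0, "wz": 0}, {"claw": 0.0854, "dx": 0.05, "dy": -0.018, "dz": 0, "wx": 0, "wy": 0, "wz": 0}, {"claw": 0.0854, "dx": 0.05, "dy": -0.018, "dz": 0, "wx": 0, "wy": 0, "wz": 0}, {"claw": 0.0854, "dx": 0.05, "dy": -0.018, "dz": 0, "wx": 0, "wy": 0, "wz": 0}, {"claw": 0.0854, "dx": 0.046, "dy": -0.019, "dz": 0, "wx": 0, "wy": 0, "wz": 0}, {"claw": 0.0854, "dx": 0, "dy": 0, "dz": 0, "wx": 0, "wy": 0, "wz": -8.3}, {"claw": 0.0854, "dx": 0, "dy": 0, "dz": 0, "wx": 0, "wy": 0, "wz": -8.3}, {"claw": 0.0854, "dx": 0, "dy": 0, "dz": 0, "wx": 0, "wy": 0, "wz": -8.3}, {"claw": 0.0854, "dx": 0, "dy": 0, "dz": 0, "wx": 0, "wy": 0, "wz": 0}]}}

```text
t: 10.28
eef_pos: [0.4721, 0.3482, 0.1478]
tool_rot: [-0.001, 0.567, 0.823, -0.0]
contact_force: [0.2, 0.7, 0.4]
gripper_width: 1.001
grasp_force: 0.0
```

```bash
python3 - <<'E'
from h import *
tool()
im,d,K,R,p=cam("wrist"); P=pts(d,K,R,p)*1000
m=(P[...,2]>9)&(P[...,2]<26)
n,l,s,c=cv2.connectedComponentsWithStats(m.astype(np.uint8))
for i in range(1,n):
    if s[i,4]<150: continue
    top=l==i; t=top&(np.abs(P[...,2]-np.nanpercentile(P[...,2][top],90))<4)
    r=cv2.minAreaRect(P[t][:,:2].astype(np.float32)); print(np.round(c[i]),s[i,4],np.round(r[0],1),np.round(r[1],1),round(r[2],1),np.nanmedian(P[t][:,2]))
f=P[...,2]>110; print("finger low z",np.nanpercentile(P[...,2][f],[0.5,2,5]))
cv2.imwrite("pics/w4.png",im[:,:,::-1])
im,d,K,R,p=cam("top"); P=pts(d,K,R,p)*1000
print("lid",[(u,int(np.nan_to_num(P[165,u,1])),int(np.nan_to_num(P[165,u,2]))) for u in range(270,340,4)])
E
```

```text
t 10.28 pos [472.1 348.2 147.8] xang 110.86 zax [-0.001 -0.    -1.   ] F [0.16 0.7  0.36] grip 1.001 0.0
[494.  11.] 558 [599.7 549.9] [ 1.9 29.3] 84.1 22.853290703176654
[310.  84.] 2019 [488.4 448.7] [29.3 46.8] 5.7 14.105664370627991
[457. 116.] 6455 [616.2 465.9] [ 90.9 101.9] 38.6 24.66636238044806
[143. 157.] 1663 [370.5 336.5] [30.  46.9] 31.8 14.033602469133156
[250. 184.] 2495 [471.6 348.4] [37.1 59.9] 21.0 17.959127578595467
[210. 278.] 579 [470.1 237.5] [72.6 14. ] 75.6 10.819013391530907
[333. 281.] 165 [592.3 278.9] [11.6 34.7] 28.0 14.34586860269349
finger low z [163.38399669 168.46402231 176.13132901]
lid [(270, -14, 58), (274, -26, 59), (278, -39, 54), (282, -51, 64), (286, -67, 11), (290, -81, -2), (294, -93, 6), (298, -106, 5), (302, -119, 0), (306, -132, 7), (310, -145, 4), (314, -157, 8), (318, -167, 30), (322, -166, 129), (326, -168, 195), (330, -210, 1), (334, -223, 2), (338, -237, 0)]
```

View pics/w4.png

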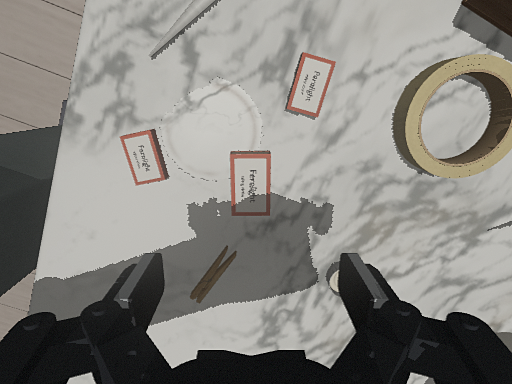

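The target is at wrist (250,184), measured 37.1×59.9×18.0 mm at (471.6, 348.4), yaw 21.0°. The smaller boxes are at (143,157) and (310,84), and the lid is fully open. A pale disc lies beside the target at (212,130), so I'll check its height.

{"name": "drive_tool", "arguments": {"increments": [{"claw": 0.06, "dx": 0, "dy": 0, "dz": 0.05, "wx": 0, "wy": 0, "wz": 0}, {"claw": 0.06, "dx": 0, "dy": 0, "dz": 0.048, "wx": 0, "wy": 0, "wz": 0}, {"claw": 0.06, "dx": 0, "dy": 0, "dz": 0, "wx": 0, "wy": 0, "wz": 0}]}}

```text
t: 10.75
eef_pos: [0.4703, 0.3463, 0.0472]
tool_rot: [-0.001, 0.568, 0.823, -0.004]
contact_force: [0.8, -0.4, 0.0]
gripper_width: 0.705
grasp_force: 0.0
```

```bash
python3 - <<'E'
from h import *
tool()
im,d,K,R,p=cam("wrist"); P=pts(d,K,R,p)*1000
x,y,z=P[...,0],P[...,1],P[...,2]
def reg(cx,cy,r): m=(np.hypot(x-cx,y-cy)<r)&(z<60); return m.sum(),np.round(np.nanpercentile(z[m],[10,50,90]),1) if m.any() else None
print("disc area",reg(435,380,12),reg(440,345,8)); print("free",reg(520,380,12))
f=(z>38); 
for s in(-1,1):
    t=f&(((x-472)*.934+(y-348)*.358)*s>20); print("tip",np.nanpercentile(z[t],[.5,2,5]))
t=(z>10)&(z<26)&(np.hypot(x-472,y-348)<45); r=cv2.minAreaRect(P[t&(abs(z-18)<4)][:,:2].astype(np.float32)); print(r)
E
```

```text
t 10.75 pos [470.3 346.3  47.2] xang 110.82 zax [-0.006 -0.005 -1.   ] F [ 0.76 -0.41  0.05] grip 0.705 0.0
disc area (np.int64(1138), array([-0.1,  0.7,  1.5])) (np.int64(538), array([-0. ,  0.9, 57.5]))
free (np.int64(989), array([-0.9, -0.1,  0.8]))
tip [55.59764565 61.36162613 69.80394801]
tip [55.43330146 60.55862962 68.93204919]
((471.9715881347656, 348.375244140625), (37.05331039428711, 60.97039031982422), 21.410043716430664)
```

{"name": "drive_tool", "arguments": {"increments": [{"claw": 0.06, "dx": 0, "dy": 0, "dz": 0.022, "wx": 0, "wy": 0, "wz": 0}, {"claw": 0.06, "dx": 0, "dy": 0, "dz": 0.014, "wx": 0, "wy": 0, "wz": 0}, {"claw": 0.06, "dx": 0, "dy": 0, "dz": 0.006, "wx": 0, "wy": 0, "wz": 0}, {"claw": 0.06, "dx": 0, "dy": 0, "dz": 0, "wx": 0, "wy": 0, "wz": 0}, {"claw": 0.06, "dx": 0, "dy": 0, "dz": 0, "wx": 0, "wy": 0, "wz": 0}]}}

```text
t: 11.42
eef_pos: [0.4733, 0.3484, 0.009]
tool_rot: [0.0, 0.567, 0.824, 0.001]
contact_force: [0.7, 0.2, -0.5]
gripper_width: 0.703
grasp_force: 0.0
```

{"name": "drive_tool", "arguments": {"increments": [{"claw": 0.045, "dx": 0, "dy": 0, "dz": 0, "wx": 0, "wy": 0, "wz": 0}, {"claw": 0.03, "dx": 0, "dy": 0, "dz": 0, "wx": 0, "wy": 0, "wz": 0}, {"claw": 0.03, "dx": 0, "dy": 0, "dz": 0, "wx": 0, "wy": 0, "wz": 0}, {"claw": 0.03, "dx": 0, "dy": 0, "dz": 0, "wx": 0, "wy": 0, "wz": 0}], "newtons": 20}}

```text
t: 11.92
eef_pos: [0.4731, 0.3484, 0.0089]
tool_rot: [0.0, 0.567, 0.824, 0.0]
contact_force: [-0.7, -1.0, 5.7]
gripper_width: 0.444
grasp_force: 20.5
```

{"name": "drive_tool", "arguments": {"increments": [{"claw": 0.03, "dx": 0, "dy": 0, "dz": -0.02, "wx": 0, "wy": 0, "wz": 0}, {"claw": 0.03, "dx": 0, "dy": 0, "dz": -0.04, "wx": 0, "wy": 0, "wz": 0}, {"claw": 0.03, "dx": 0, "dy": 0, "dz": -0.05, "wx": 0, "wy": 0, "wz": 0}, {"claw": 0.03, "dx": 0, "dy": 0, "dz": -0.04, "wx": 0, "wy": 0, "wz": 0}, {"claw": 0.03, "dx": 0, "dy": 0, "dz": 0, "wx": 0, "wy": 0, "wz": 0}]}}

```text
t: 12.55
eef_pos: [0.4749, 0.3494, 0.1628]
tool_rot: [0.001, 0.567, 0.824, 0.004]
contact_force: [0.1, -1.1, -0.6]
gripper_width: 0.443
grasp_force: 20.4
```

```bash
python3 - <<'E'
from h import *
tool()
im,d,K,R,p=cam("wrist"); P=pts(d,K,R,p)*1000
cv2.imwrite("pics/w5.png",im[:,:,::-1])
for v in range(190,290,8): print(v,np.round(P[v,250]))
E
```

```text
t 12.55 pos [474.9 349.4 162.8] xang 110.88 zax [ 0.005  0.005 -1.   ] F [ 0.1  -1.06 -0.63] grip 0.443 20.4
190 [481. 337.   0.]
198 [464. 377. 157.]
206 [464. 377. 169.]
214 [465. 375. 172.]
222 [467. 371. 171.]
230 [468. 367. 173.]
238 [470. 363. 172.]
246 [471. 359. 172.]
254 [473. 355. 172.]
262 [474. 351. 173.]
270 [476. 346. 171.]
278 [477. 343. 173.]
286 [479. 338. 172.]
```

View pics/w5.png

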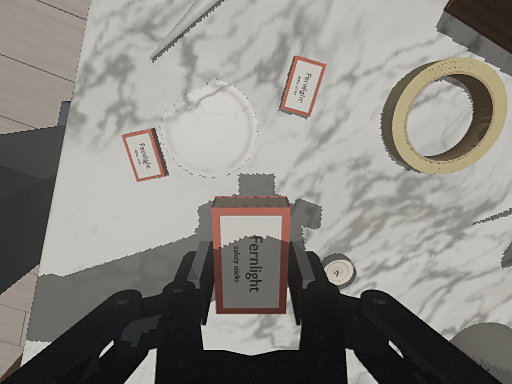

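The matchbox is held level between the fingers, seen at (250,255), with its top at TCP+9 mm and bottom at about TCP−9 mm. I'll carry it over the box.

{"name": "drive_tool", "arguments": {"increments": [{"claw": 0.03, "dx": -0.02, "dy": -0.004, "dz": 0, "wx": 0, "wy": 0, "wz": 0}, {"claw": 0.03, "dx": -0.04, "dy": -0.006, "dz": 0, "wx": 0, "wy": 0, "wz": 0}, {"claw": 0.03, "dx": -0.04, "dy": -0.006, "dz": 0, "wx": 0, "wy": 0, "wz": 0}, {"claw": 0.03, "dx": -0.04, "dy": -0.006, "dz": 0, "wx": 0, "wy": 0, "wz": 0}, {"claw": 0.03, "dx": -0.04, "dy": -0.006, "dz": 0, "wx": 0, "wy": 0, "wz": 0}, {"claw": 0.03, "dx": -0.04, "dy": -0.006, "dz": 0, "wx": 0, "wy": 0, "wz": 0}, {"claw": 0.03, "dx": -0.04, "dy": -0.006, "dz": 0, "wx": 0, "wy": 0, "wz": 0}, {"claw": 0.03, "dx": -0.04, "dy": -0.006, "dz": 0, "wx": 0, "wy": 0, "wz": 0}, {"claw": 0.03, "dx": -0.04, "dy": -0.006, "dz": 0, "wx": 0, "wy": 0, "wz": 0}, {"claw": 0.03, "dx": -0.04, "dy": -0.006, "dz": 0, "wx": 0, "wy": 0, "wz": 0}, {"claw": 0.03, "dx": -0.04, "dy": -0.006, "dz": 0, "wx": 0, "wy": 0, "wz": 0}, {"claw": 0.03, "dx": -0.03, "dy": -0.006, "dz": 0, "wx": 0, "wy": 0, "wz": 0}, {"claw": 0.03, "dx": -0.01, "dy": -0.004, "dz": 0, "wx": 0, "wy": 0, "wz": 0}, {"claw": 0.03, "dx": 0, "dy": 0, "dz": 0, "wx": 0, "wy": 0, "wz": 6.2}, {"claw": 0.03, "dx": 0, "dy": 0, "dz": 0, "wx": 0, "wy": 0, "wz": 6.2}, {"claw": 0.03, "dx": 0, "dy": 0, "dz": 0, "wx": 0, "wy": 0, "wz": 6.2}, {"claw": 0.03, "dx": 0, "dy": 0, "dz": 0, "wx": 0, "wy": 0, "wz": 6.2}, {"claw": 0.03, "dx": 0, "dy": 0, "dz": 0, "wx": 0, "wy": 0, "wz": 0}]}}

```text
t: 14.85
eef_pos: [0.5668, -0.1073, 0.1575]
tool_rot: [-0.001, 0.73, 0.683, -0.001]
contact_force: [0.8, -0.3, 0.3]
gripper_width: 0.444
grasp_force: 20.4
```

```bash
python3 - <<'E'
from h import *
tool((567,-109,15))
E
```

```text
t 14.85 pos [ 566.8 -107.3  157.5] xang 86.21 zax [-0.002  0.    -1.   ] F [ 0.81 -0.28  0.26] grip 0.444 20.4
shift mm [ -1.7   0.6 142.5]
```

{"name": "drive_tool", "arguments": {"increments": [{"claw": 0.03, "dx": 0, "dy": 0, "dz": 0.03, "wx": 0, "wy": 0, "wz": 0}, {"claw": 0.03, "dx": 0, "dy": 0, "dz": 0.03, "wx": 0, "wy": 0, "wz": 0}, {"claw": 0.03, "dx": 0, "dy": 0, "dz": 0.025, "wx": 0, "wy": 0, "wz": 0}, {"claw": 0.03, "dx": 0, "dy": 0, "dz": 0.02, "wx": 0, "wy": 0, "wz": 0}, {"claw": 0.03, "dx": 0, "dy": 0, "dz": 0.015, "wx": 0, "wy": 0, "wz": 0}, {"claw": 0.03, "dx": 0, "dy": 0, "dz": 0, "wx": 0, "wy": 0, "wz": 0}]}}

```text
t: 15.6
eef_pos: [0.5672, -0.1079, 0.0374]
tool_rot: [-0.001, 0.731, 0.683, -0.001]
contact_force: [1.0, 0.7, 0.6]
gripper_width: 0.44
grasp_force: 20.4
```

{"name": "drive_tool", "arguments": {"increments": [{"claw": 0.03, "dx": 0, "dy": 0, "dz": 0.008, "wx": 0, "wy": 0, "wz": 0}, {"claw": 0.03, "dx": 0, "dy": 0, "dz": 0.004, "wx": 0, "wy": 0, "wz": 0}, {"claw": 0.03, "dx": 0, "dy": 0, "dz": 0, "wx": 0, "wy": 0, "wz": 0}]}}

```text
t: 15.98
eef_pos: [0.5678, -0.108, 0.0263]
tool_rot: [-0.0, 0.731, 0.683, -0.0]
contact_force: [-0.9, 0.1, -0.3]
gripper_width: 0.444
grasp_force: 20.4
```

{"name": "drive_tool", "arguments": {"increments": [{"claw": 0.03, "dx": 0, "dy": 0, "dz": 0.004, "wx": 0, "wy": 0, "wz": 0}, {"claw": 0.03, "dx": 0, "dy": 0, "dz": 0, "wx": 0, "wy": 0, "wz": 0}]}}

```text
t: 16.23
eef_pos: [0.5677, -0.1079, 0.0221]
tool_rot: [-0.0, 0.731, 0.683, -0.0]
contact_force: [0.4, -0.9, -0.2]
gripper_width: 0.442
grasp_force: 20.4
```

{"name": "drive_tool", "arguments": {"increments": [{"claw": 0.03, "dx": 0, "dy": 0, "dz": 0.004, "wx": 0, "wy": 0, "wz": 0}, {"claw": 0.03, "dx": 0, "dy": 0, "dz": 0.002, "wx": 0, "wy": 0, "wz": 0}, {"claw": 0.03, "dx": 0, "dy": 0, "dz": 0, "wx": 0, "wy": 0, "wz": 0}]}}

```text
t: 16.6
eef_pos: [0.5677, -0.108, 0.0161]
tool_rot: [-0.0, 0.731, 0.683, -0.0]
contact_force: [0.5, 0.5, 0.4]
gripper_width: 0.442
grasp_force: 20.4
```

{"name": "drive_tool", "arguments": {"increments": [{"claw": 0.03, "dx": 0, "dy": 0, "dz": 0.002, "wx": 0, "wy": 0, "wz": 0}, {"claw": 0.03, "dx": 0, "dy": 0, "dz": 0, "wx": 0, "wy": 0, "wz": 0}]}}

```text
t: 16.85
eef_pos: [0.5678, -0.108, 0.0142]
tool_rot: [-0.0, 0.731, 0.683, -0.0]
contact_force: [-0.5, -0.5, 0.0]
gripper_width: 0.442
grasp_force: 20.4
```

{"name": "drive_tool", "arguments": {"increments": [{"claw": 0.03, "dx": 0, "dy": 0, "dz": 0.001, "wx": 0, "wy": 0, "wz": 0}, {"claw": 0.03, "dx": 0, "dy": 0, "dz": 0.0, "wx": 0, "wy": 0, "wz": 0}]}}

```text
t: 17.1
eef_pos: [0.5678, -0.108, 0.0132]
tool_rot: [-0.0, 0.731, 0.683, -0.0]
contact_force: [-0.8, -0.8, -0.5]
gripper_width: 0.439
grasp_force: 20.4
```

{"name": "drive_tool", "arguments": {"increments": [{"claw": 0.045, "dx": 0, "dy": 0, "dz": 0, "wx": 0, "wy": 0, "wz": 0}, {"claw": 0.06, "dx": 0, "dy": 0, "dz": 0, "wx": 0, "wy": 0, "wz": 0}, {"claw": 0.06, "dx": 0, "dy": 0, "dz": 0, "wx": 0, "wy": 0, "wz": 0}, {"claw": 0.06, "dx": 0, "dy": 0, "dz": -0.015, "wx": 0, "wy": 0, "wz": 0}, {"claw": 0.06, "dx": 0, "dy": 0, "dz": -0.04, "wx": 0, "wy": 0, "wz": 0}, {"claw": 0.06, "dx": 0, "dy": 0, "dz": -0.05, "wx": 0, "wy": 0, "wz": 0}, {"claw": 0, "dx": 0, "dy": 0, "dz": -0.06, "wx": 0, "wy": 0, "wz": 0}, {"claw": 0, "dx": 0, "dy": 0, "dz": -0.055, "wx": 0, "wy": 0, "wz": 0}, {"claw": 0, "dx": 0, "dy": 0, "dz": 0, "wx": 0, "wy": 0, "wz": 0}]}}

```text
t: 18.23
eef_pos: [0.5704, -0.1091, 0.2388]
tool_rot: [0.003, 0.731, 0.682, 0.004]
contact_force: [0.3, 0.6, -1.1]
gripper_width: 0.067
grasp_force: 0.0
```

```bash
python3 - <<'E'
from h import *
tool((567,-210,160))
im,d,K,R,p=cam("wrist"); P=pts(d,K,R,p)*1000
x,y,z=P[...,0],P[...,1],P[...,2]
m=(z>14)&(z<32)&(np.hypot(x-567,y+108)<45)
print(m.sum(),np.nanpercentile(z[m],[10,50,90]) if m.any() else 0)
if m.sum()>50: print(cv2.minAreaRect(P[m&(abs(z-22)<4)][:,:2].astype(np.float32)))
cv2.imwrite("pics/w6.png",im[:,:,::-1])
E
```

```text
t 18.23 pos [ 570.4 -109.1  238.8] xang 86.06 zax [ 0.01  0.   -1.  ] F [ 0.27  0.6  -1.11] grip 0.067 0.0
shift mm [-101.     2.8   78.7]
1530 [20.90156148 21.98851833 22.99168676]
((567.7640380859375, -107.24534606933594), (60.2619743347168, 36.911376953125), 85.3216323852539)
```

View pics/w6.png

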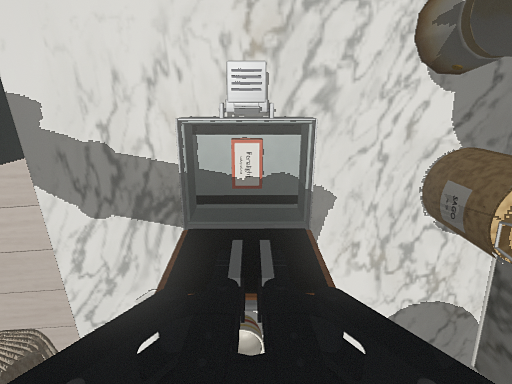

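The matchbox lies flat on the floor at (247,163), with its top at 22 mm (4+18) and label up. Next the closed fingers go over and behind the lid.

{"name": "drive_tool", "arguments": {"increments": [{"claw": 0, "dx": -0.03, "dy": 0, "dz": 0, "wx": 0, "wy": 0, "wz": 0}, {"claw": 0, "dx": -0.04, "dy": 0, "dz": 0, "wx": 0, "wy": 0, "wz": 0}, {"claw": 0, "dx": -0.035, "dy": 0, "dz": 0, "wx": 0, "wy": 0, "wz": 0}, {"claw": 0, "dx": 0, "dy": 0, "dz": 0, "wx": 0, "wy": 0, "wz": 0}, {"claw": 0, "dx": 0, "dy": 0, "dz": 0, "wx": 0, "wy": 0, "wz": 0}]}}

```text
t: 18.9
eef_pos: [0.5602, -0.2118, 0.2323]
tool_rot: [-0.001, 0.731, 0.683, -0.0]
contact_force: [-0.2, 0.1, 0.5]
gripper_width: 0.002
grasp_force: 0.0
```

```bash
python3 - <<'E'
from h import *
tool((559.9,-212.7,180))
im,d,K,R,p=cam("top"); P=pts(d,K,R,p)*1000
h=cv2.cvtColor(im,cv2.COLOR_RGB2HSV); q=(h[...,0]<18)&(h[...,1]>100)&(P[...,2]>120)&(P[...,2]<210); q[:, :300]=0;q[:,345:]=0
if q.any(): print("lid pts",q.sum(),np.nanpercentile(P[q],[5,50,95],axis=0).round())
E
```

```text
t 18.9 pos [ 560.2 -211.8  232.3] xang 86.12 zax [-0.002  0.001 -1.   ] F [-0.17  0.13  0.51] grip 0.002 0.0
shift mm [-1.  -0.2 52.3]
lid pts 379 [[ 531. -192.  121.]
 [ 805. -171.  173.]
 [ 846. -125.  196.]]
```

{"name": "drive_tool", "arguments": {"increments": [{"claw": 0, "dx": 0, "dy": 0, "dz": 0.025, "wx": 0, "wy": 0, "wz": 0}, {"claw": 0, "dx": 0, "dy": 0, "dz": 0.027, "wx": 0, "wy": 0, "wz": 0}, {"claw": 0, "dx": 0.008, "dy": 0, "dz": 0, "wx": 0, "wy": 0, "wz": 0}, {"claw": 0, "dx": 0.008, "dy": 0, "dz": 0, "wx": 0, "wy": 0, "wz": 0}, {"claw": 0, "dx": 0.007, "dy": 0, "dz": 0, "wx": 0, "wy": 0, "wz": 0}, {"claw": 0, "dx": 0.01, "dy": 0, "dz": 0.0005, "wx": 0, "wy": 0, "wz": 0}, {"claw": 0, "dx": 0.01, "dy": 0, "dz": 0.001, "wx": 0, "wy": 0, "wz": 0}, {"claw": 0, "dx": 0.009, "dy": 0, "dz": 0.001, "wx": 0, "wy": 0, "wz": 0}]}}

```text
t: 19.95
eef_pos: [0.5646, -0.1602, 0.179]
tool_rot: [0.0, 0.731, 0.683, 0.0]
contact_force: [0.9, -1.1, -0.4]
gripper_width: -0.003
grasp_force: 0.7
```

{"name": "drive_tool", "arguments": {"increments": [{"claw": 0, "dx": 0.009, "dy": 0, "dz": 0.003, "wx": 0, "wy": 0, "wz": 0}, {"claw": 0, "dx": 0.009, "dy": 0, "dz": 0.003, "wx": 0, "wy": 0, "wz": 0}, {"claw": 0, "dx": 0.009, "dy": 0, "dz": 0.004, "wx": 0, "wy": 0, "wz": 0}, {"claw": 0, "dx": 0.0, "dy": 0, "dz": 0.0, "wx": 0, "wy": 0, "wz": 0}]}}

```text
t: 20.45
eef_pos: [0.5659, -0.1326, 0.1682]
tool_rot: [-0.001, 0.73, 0.683, -0.0]
contact_force: [-0.0, -0.3, 1.4]
gripper_width: 0.001
grasp_force: 0.5
```

```bash
python3 - <<'E'
from h import *
tool((567-.0706*20,-113-.9975*20,168))
im,d,K,R,p=cam("scene")
cv2.imwrite("pics/s2.png",cv2.resize(im[90:220,200:350,::-1],None,fx=4,fy=4))
E
```

```text
t 20.45 pos [ 565.9 -132.6  168.2] xang 86.2 zax [-0.001  0.001 -1.   ] F [-0.03 -0.28  1.45] grip 0.001 0.5
shift mm [-0.3 -0.3  0.2]
```

View pics/s2.png

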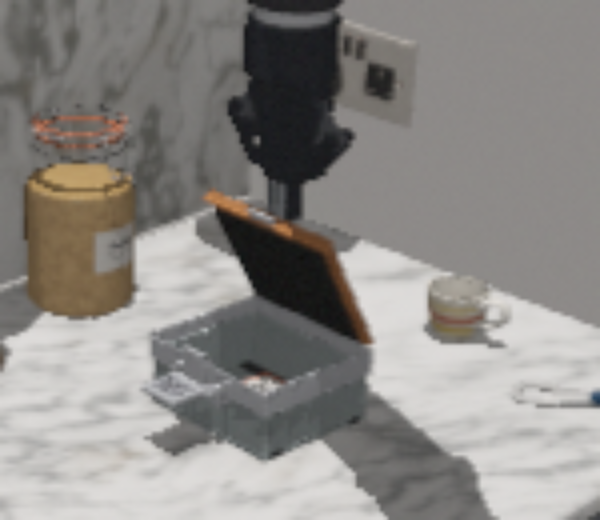

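The picture shows the lid at about 60°, held by the fingertips at (288,205), with the matchbox inside at (262,382). I'll continue along the arc.

{"name": "drive_tool", "arguments": {"increments": [{"claw": 0, "dx": 0.008, "dy": 0, "dz": 0.005, "wx": 0, "wy": 0, "wz": 0}, {"claw": 0, "dx": 0.008, "dy": 0, "dz": 0.0055, "wx": 0, "wy": 0, "wz": 0}, {"claw": 0, "dx": 0.007, "dy": 0, "dz": 0.006, "wx": 0, "wy": 0, "wz": 0}, {"claw": 0, "dx": 0.007, "dy": 0, "dz": 0.007, "wx": 0, "wy": 0, "wz": 0}, {"claw": 0, "dx": 0.006, "dy": 0, "dz": 0.007, "wx": 0, "wy": 0, "wz": 0}, {"claw": 0, "dx": 0.006, "dy": 0, "dz": 0.008, "wx": 0, "wy": 0, "wz": 0}, {"claw": 0, "dx": 0.0, "dy": 0, "dz": 0.0, "wx": 0, "wy": 0, "wz": 0}]}}

```text
t: 21.38
eef_pos: [0.5685, -0.0913, 0.1294]
tool_rot: [-0.001, 0.73, 0.683, -0.0]
contact_force: [-0.5, -0.0, 1.5]
gripper_width: 0.005
grasp_force: 0.7
```

{"name": "drive_tool", "arguments": {"increments": [{"claw": 0, "dx": 0.004, "dy": 0, "dz": 0.006, "wx": 0, "wy": 0, "wz": 0}, {"claw": 0, "dx": 0.004, "dy": 0, "dz": 0.006, "wx": 0, "wy": 0, "wz": 0}, {"claw": 0, "dx": 0.004, "dy": 0, "dz": 0.005, "wx": 0, "wy": 0, "wz": 0}, {"claw": 0, "dx": 0.004, "dy": 0, "dz": 0.004, "wx": 0, "wy": 0, "wz": 0}, {"claw": 0, "dx": 0.004, "dy": 0, "dz": 0.004, "wx": 0, "wy": 0, "wz": 0}, {"claw": 0, "dx": 0.0, "dy": 0, "dz": 0.0, "wx": 0, "wy": 0, "wz": 0}]}}

```text
t: 22.12
eef_pos: [0.5703, -0.0713, 0.105]
tool_rot: [-0.0, 0.73, 0.683, 0.0]
contact_force: [-0.2, -0.8, 1.5]
gripper_width: 0.0
grasp_force: 0.8
```

```bash
python3 - <<'E'
from h import *
tool((567+.0706*48,-113+.9975*48,85))
E
```

```text
t 22.12 pos [570.3 -71.3 105. ] xang 86.15 zax [-0.     0.001 -1.   ] F [-0.24 -0.78  1.47] grip 0.0 0.8
shift mm [ 6.1 -0.3 20. ]
```

{"name": "drive_tool", "arguments": {"increments": [{"claw": 0, "dx": 0.002, "dy": 0, "dz": 0.004, "wx": 0, "wy": 0, "wz": 0}, {"claw": 0, "dx": 0.002, "dy": 0, "dz": 0.004, "wx": 0, "wy": 0, "wz": 0}, {"claw": 0, "dx": 0.002, "dy": 0, "dz": 0.004, "wx": 0, "wy": 0, "wz": 0}, {"claw": 0, "dx": 0.0, "dy": 0, "dz": 0.003, "wx": 0, "wy": 0, "wz": 0}, {"claw": 0, "dx": 0.0, "dy": 0, "dz": 0.0, "wx": 0, "wy": 0, "wz": 0}]}}

```text
t: 22.75
eef_pos: [0.5708, -0.0655, 0.0901]
tool_rot: [-0.0, 0.731, 0.683, 0.0]
contact_force: [0.2, 0.5, 1.7]
gripper_width: 0.002
grasp_force: 0.8
```

{"name": "drive_tool", "arguments": {"increments": [{"claw": 0, "dx": 0.0, "dy": 0, "dz": 0.002, "wx": 0, "wy": 0, "wz": 0}, {"claw": 0, "dx": 0.0, "dy": 0, "dz": 0.002, "wx": 0, "wy": 0, "wz": 0}, {"claw": 0, "dx": 0.0, "dy": 0, "dz": 0.0, "wx": 0, "wy": 0, "wz": 0}]}}

```text
t: 23.12
eef_pos: [0.5709, -0.0655, 0.0863]
tool_rot: [-0.0, 0.731, 0.683, 0.0]
contact_force: [0.4, 2.7, 3.3]
gripper_width: 0.003
grasp_force: 1.6
```

{"name": "drive_tool", "arguments": {"increments": [{"claw": 0, "dx": 0.0, "dy": 0, "dz": 0.0015, "wx": 0, "wy": 0, "wz": 0}, {"claw": 0, "dx": 0.0, "dy": 0, "dz": 0.0, "wx": 0, "wy": 0, "wz": 0}]}}

```text
t: 23.38
eef_pos: [0.5709, -0.0656, 0.0849]
tool_rot: [-0.0, 0.731, 0.683, 0.0]
contact_force: [0.5, 2.3, 4.7]
gripper_width: 0.002
grasp_force: 1.9
```

{"name": "drive_tool", "arguments": {"increments": [{"claw": 0, "dx": 0.0, "dy": 0, "dz": 0.0015, "wx": 0, "wy": 0, "wz": 0}, {"claw": 0, "dx": 0.0, "dy": 0, "dz": 0.0, "wx": 0, "wy": 0, "wz": 0}]}}

```text
t: 23.62
eef_pos: [0.5709, -0.0657, 0.0834]
tool_rot: [-0.0, 0.731, 0.683, 0.0]
contact_force: [-0.6, 4.4, 4.8]
gripper_width: 0.006
grasp_force: 2.3
```

{"name": "drive_tool", "arguments": {"increments": [{"claw": 0, "dx": 0.0, "dy": 0, "dz": 0.0015, "wx": 0, "wy": 0, "wz": 0}, {"claw": 0, "dx": 0.0, "dy": 0, "dz": 0.0, "wx": 0, "wy": 0, "wz": 0}]}}

```text
t: 23.88
eef_pos: [0.571, -0.0656, 0.082]
tool_rot: [-0.0, 0.731, 0.683, 0.0]
contact_force: [0.5, 3.1, 6.1]
gripper_width: -0.003
grasp_force: 2.8
```

{"name": "drive_tool", "arguments": {"increments": [{"claw": 0, "dx": 0.0, "dy": 0, "dz": 0.0015, "wx": 0, "wy": 0, "wz": 0}, {"claw": 0, "dx": 0.0, "dy": 0, "dz": 0.0, "wx": 0, "wy": 0, "wz": 0}]}}

```text
t: 24.12
eef_pos: [0.5709, -0.0658, 0.0804]
tool_rot: [-0.0, 0.731, 0.683, 0.0]
contact_force: [-0.3, 3.2, 5.1]
gripper_width: -0.002
grasp_force: 2.1
```

{"name": "drive_tool", "arguments": {"increments": [{"claw": 0, "dx": 0.0, "dy": 0, "dz": 0.001, "wx": 0, "wy": 0, "wz": 0}, {"claw": 0, "dx": 0.0, "dy": 0, "dz": 0.0, "wx": 0, "wy": 0, "wz": 0}]}}

```text
t: 24.38
eef_pos: [0.5704, -0.0667, 0.079]
tool_rot: [0.0, 0.731, 0.683, -0.0]
contact_force: [0.4, 1.3, 1.2]
gripper_width: 0.002
grasp_force: 0.6
```

{"name": "drive_tool", "arguments": {"increments": [{"claw": 0, "dx": 0.0, "dy": 0, "dz": 0.001, "wx": 0, "wy": 0, "wz": 0}, {"claw": 0, "dx": 0.0, "dy": 0, "dz": 0.0, "wx": 0, "wy": 0, "wz": 0}]}}

```text
t: 24.62
eef_pos: [0.5703, -0.0667, 0.078]
tool_rot: [0.0, 0.731, 0.682, -0.0]
contact_force: [-0.1, 0.3, 0.7]
gripper_width: -0.005
grasp_force: 0.1
```

{"name": "drive_tool", "arguments": {"increments": [{"claw": 0, "dx": 0.0, "dy": 0, "dz": 0.001, "wx": 0, "wy": 0, "wz": 0}, {"claw": 0, "dx": 0.0, "dy": 0, "dz": 0.0, "wx": 0, "wy": 0, "wz": 0}]}}

```text
t: 24.88
eef_pos: [0.5703, -0.0663, 0.077]
tool_rot: [-0.0, 0.731, 0.683, -0.0]
contact_force: [-0.3, -0.6, -0.1]
gripper_width: 0.003
grasp_force: 0.0
```

{"name": "drive_tool", "arguments": {"increments": [{"claw": 0, "dx": 0.0, "dy": 0, "dz": 0.001, "wx": 0, "wy": 0, "wz": 0}, {"claw": 0, "dx": 0.0, "dy": 0, "dz": 0.0, "wx": 0, "wy": 0, "wz": 0}]}}

```text
t: 25.12
eef_pos: [0.5706, -0.0661, 0.0762]
tool_rot: [-0.0, 0.731, 0.683, -0.0]
contact_force: [-0.1, 0.3, -0.2]
gripper_width: -0.001
grasp_force: 0.0
```

{"name": "drive_tool", "arguments": {"increments": [{"claw": 0, "dx": 0.0, "dy": 0, "dz": 0.001, "wx": 0, "wy": 0, "wz": 0}, {"claw": 0, "dx": 0.0, "dy": 0, "dz": 0.0, "wx": 0, "wy": 0, "wz": 0}]}}

```text
t: 25.38
eef_pos: [0.5707, -0.0661, 0.0754]
tool_rot: [-0.0, 0.731, 0.683, 0.0]
contact_force: [-0.3, 0.0, 2.2]
gripper_width: 0.002
grasp_force: 1.0
```

{"name": "drive_tool", "arguments": {"increments": [{"claw": 0, "dx": 0.0, "dy": 0, "dz": 0.0005, "wx": 0, "wy": 0, "wz": 0}, {"claw": 0, "dx": 0.0, "dy": 0, "dz": 0.0, "wx": 0, "wy": 0, "wz": 0}]}}

```text
t: 25.62
eef_pos: [0.5707, -0.0661, 0.075]
tool_rot: [-0.0, 0.731, 0.683, 0.0]
contact_force: [-0.9, 0.3, 5.0]
gripper_width: 0.001
grasp_force: 2.0
```

{"name": "drive_tool", "arguments": {"increments": [{"claw": 0, "dx": 0.0, "dy": 0, "dz": 0.0006, "wx": 0, "wy": 0, "wz": 0}, {"claw": 0, "dx": 0.0, "dy": 0, "dz": 0.0, "wx": 0, "wy": 0, "wz": 0}]}}

```text
t: 25.88
eef_pos: [0.5708, -0.0661, 0.0746]
tool_rot: [-0.0, 0.731, 0.683, 0.0]
contact_force: [-1.0, 0.5, 6.0]
gripper_width: -0.004
grasp_force: 3.5
```

{"name": "drive_tool", "arguments": {"increments": [{"claw": 0, "dx": 0.0, "dy": 0, "dz": -0.004, "wx": 0, "wy": 0, "wz": 0}, {"claw": 0, "dx": 0.0, "dy": 0, "dz": -0.015, "wx": 0, "wy": 0, "wz": 0}, {"claw": 0, "dx": 0.0, "dy": 0, "dz": -0.04, "wx": 0, "wy": 0, "wz": 0}, {"claw": 0, "dx": 0.05, "dy": 0, "dz": -0.03, "wx": 0, "wy": 0, "wz": 0}, {"claw": 0, "dx": 0.05, "dy": 0, "dz": -0.03, "wx": 0, "wy": 0, "wz": 0}, {"claw": 0, "dx": 0.05, "dy": 0, "dz": -0.03, "wx": 0, "wy": 0, "wz": 0}, {"claw": 0, "dx": 0, "dy": 0, "dz": 0, "wx": 0, "wy": 0, "wz": 0}, {"claw": 0, "dx": 0, "dy": 0, "dz": 0, "wx": 0, "wy": 0, "wz": 0}]}}

```text
t: 26.88
eef_pos: [0.5807, 0.083, 0.2235]
tool_rot: [0.0, 0.731, 0.683, -0.0]
contact_force: [-0.6, -0.5, -0.0]
gripper_width: -0.001
grasp_force: 0.0
```

```bash
python3 - <<'E'
from h import *
tool()
im,d,K,R,p=cam("top"); P=pts(d,K,R,p)*1000
h=cv2.cvtColor(im,cv2.COLOR_RGB2HSV); q=(h[...,0]<18)&(h[...,1]>110)&(P[...,2]<210)&(P[...,2]>40); q[:,:280]=0;q[:,340:]=0;q[:135]=0;q[190:]=0
print("lid",q.sum(),np.nanpercentile(P[q],[5,50,95],axis=0).round())
E
```

```text
t 26.88 pos [580.7  83.  223.5] xang 86.11 zax [ 0. -0. -1.] F [-0.57 -0.51 -0.02] grip -0.001 0.0
lid 1785 [[ 502. -164.   69.]
 [ 565. -109.   75.]
 [ 629.  -55.   80.]]
```

The lid stays shut at 75 mm, as at the start, with the arm well clear.

```bash
python3 -c "
from station import *
print(hand_in())"
```

```text
the job is handed in; nothing more can be done
None
```

The job is handed in: the latch was pressed and the lid popped open, the 37 × 60 mm matchbox lies flat, label up, on the box floor, and the lid is closed and stays shut. Latch and lid forces read no more than about 7 N, it took about 27 s, and I didn't touch the tea light, peg or cup.

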